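# Complete the colour kit on the check scale with the full swatch box

## Robot

A 7-joint arm with a two-finger parallel gripper is mounted at the origin on the work surface. World frame = base frame: x ahead of the robot, y to its left, z up, the work surface at z = 0. Lengths are in m, angles in rad, forces in N, time in s.
With the tool pointing down it reaches from about 0.4 to 0.9 m from the base axis. Payload 5.6 kg.
Tool frame: the origin (TCP) lies midway between the tips of the shut fingers; the grasp point (between the pads) lies bot.tcp_to_grasp behind it (bot.tcp_to_grasp is the distance from the TCP to the grasp point, in m); z points along the fingers, y is the line along which they close (so a half turn about z gives the same grasp; the last joint's range is limited). The gripper opens to 92 mm and grips with 3 to 60 N. Pads are 20 mm wide; open, the fingers measure 128 mm over their backs; the gripper's body (75 mm by 189 mm) begins 69 mm behind the grasp point.
Start: joints at [-1.248, 0.468, -0.012, 1.603, 0.006, 1.071, -0.056], TCP at [0.233, 0.607, 0.215] pointing down, gripper open.
Joint ranges: [-2.53, 2.53], [-0.31, 2.02], [-1.57, 1.55], [0.28, 2.44], [-1.29, 4.43], [0.15, 1.84], [-2.92, 2.92]. Speed limits (rad/s): [2.57, 2.57, 3.14, 3.14, 3.14, 3.14, 3.14].

## Interface

Orientations are given as a unit quaternion [x, y, z, w].
In Python, from cell import status, vision, job_done, bot gives the robot as it stands. The module is installed in compiled form; this text tells all that it offers.
- The arm moves only by the tool jog_arm, never from a script. Its argument "motion" is one flat list of numbers, 6 for each row, row after row: the shift along the tool's x, y, z in mm, then the turn, a rotation vector about the tool's x, y, z in rad. A call has 1 to 5 rows; each row is the pose to reach, as a shift and turn from the pose commanded when the call began, along the tool's axes at that moment; what a row does not reach only later rows make up. A row lasts 1/10 s, in which the tool goes at most 50 mm and 8.59 degrees, less where a joint would pass 70% of its speed; a pose out of reach is approached as far as the arm can. A call with a gripper value outside its range is refused whole. "fingers" is the closure, from 0 (fully open) to 1 (shut), set as the call begins (left out, the last holds). The fingers move at their own pace and stop on an object; "grip_force" is the grip in N (left out, the last holds). Time passes only in rows, so rows that repeat a pose let the fingers close. It gives the time, the measured TCP pose, the force, the opening and the grip force at its end, in the units of the state.
- status.sense(): the state, without advancing time (a new reading comes with each control period).
- vision.camera(name): name is "scene" or "side" or "wrist"; returns the picture (480x640x3 uint8, red, green, blue); there is no depth.
- vision.camera_params(name): a dict with "intrinsics" (3x3 intrinsics, pixels), "R" (3x3) and "t" (3): a world point X has camera coordinates R X + t. Camera axes: x right, y down, z forward; pixel columns grow to the right and rows downward; lengths in m; the calibration is good to about 2 mm. A picture is of the moment at which its call begins: read the wrist's pose just before it. camera_params takes no time and is no camera call; for the wrist camera it gives the pose at the moment of the call.
- job_done(): hands the job in; it is judged then, once.
The state is a dict: "time": time; "joint_pos": joint angles; "dq": joint speeds; "tau": joint torques, N m; "position": TCP position; "eef_rot": TCP orientation; "wrist_force": force on the tool from outside, world axes, zero at the start; "ft_torque": the same for the moment, N m; "finger_gap": opening from 0.0 (shut) to 1.0 (fully open); "grasp_force": force on a finger pad.
Only numpy, scipy, OpenCV 4.12 (cv2) and the standard library are available. Lean on these libraries where they do the work, as an engineer would, in place of code of your own. Each camera call takes 0.05 s, during which the arm holds its last target. There are 200 camera calls.

## Task

One of the three look-alike swatch boxes holds a full set of steel swatch plates and is the heaviest; find it by weight and slide it upright between the two round tins on the scale, pushing them apart with it, so that a tin stands snug against each of its broad sides and the platform sinks under the complete kit. Never leave a wrong box on the scale; the other two boxes must end standing upright on the bench. Keep both tins standing on the scale, and do not disturb the cup, keyboard and mouse.

Things in the scene. Friction and masses are not known exactly. Their poses are not given: they have to be found in the camera images.
- box_a: One of three look-alike closed grey boxes standing on the bench: 60 mm (its x) by 40 mm (its y) by 130 mm tall, flat sides. Origin: centre of its underside, z up. Best gripped across its 60 mm, near the top. Steel plates hidden inside may shift a few mm. Total: the full box 0.64 to 0.76 kg, another 0.41 to 0.49, the third 0.27 to 0.33; name and place do not tell which.
- box_b: One of three look-alike closed grey boxes standing on the bench: 60 mm (its x) by 40 mm (its y) by 130 mm tall, flat sides. Origin: centre of its underside, z up. Best gripped across its 60 mm, near the top. Steel plates hidden inside may shift a few mm. Total: the full box 0.64 to 0.76 kg, another 0.41 to 0.49, the third 0.27 to 0.33; name and place do not tell which.
- box_c: One of three look-alike closed grey boxes standing on the bench: 60 mm (its x) by 40 mm (its y) by 130 mm tall, flat sides. Origin: centre of its underside, z up. Best gripped across its 60 mm, near the top. Steel plates hidden inside may shift a few mm. Total: the full box 0.64 to 0.76 kg, another 0.41 to 0.49, the third 0.27 to 0.33; name and place do not tell which.
- tin_left: Closed round tin, 80 mm diameter, 75 mm tall, 0.35 kg, loose on the platform, on the left (scale's +y) side. Origin: centre of its underside. At first the tins are 26 to 34 mm apart (less than the 40 mm box), their centres about on the scale's y axis; a box pushed along the scale's +x between them spreads them with a few N.
- tin_right: Closed round tin, 80 mm diameter, 75 mm tall, 0.35 kg, loose on the platform, on the right (scale's -y) side. Origin: centre of its underside. At first the tins are 26 to 34 mm apart (less than the 40 mm box), their centres about on the scale's y axis; a box pushed along the scale's +x between them spreads them with a few N.
- scale: Fixed black base of the spring scale; origin: centre of its underside on the bench, z up, x away from the robot at yaw 0. Its rimless steel platform, 240 mm (x) by 270 mm (y), has its top 70 mm above the origin while up. A small display up to 75 mm high sticks out on its -y side.
- platform_mid (a point): Centre of the platform's top when it is up, 70 mm above the scale's origin (this point does not sink with it); axes as the scale's.
- platform (a joint): Sinking of the scale platform in m: 0 up, 0.008 fully down. It stays up under the tins alone or with a wrong box, and sinks fully with the tins and the full box once that is let go. Pressing down with more than about 5.3 N sinks it too, while pressed.
- cup: Bystander: empty clear mixing cup, 90 mm diameter, 110 mm tall, behind the boxes. Origin: centre of its underside.
- keyboard: Bystander: black keyboard, 110 by 280 mm, 21 mm high. Origin: centre of its underside.
- mouse: Bystander: black computer mouse, 105 by 60 mm, 32 mm high, on the robot's side of the boxes. Origin: centre of its underside.

How it is judged:
By the outcome, as a careful person would: the job done as asked, in the order asked, and still so for the second after the job is handed in, with the robot touching nothing.
It also fails if it takes over 64 s, if anything falls off the work surface, if the arm or the gripper's body presses on something with over 40 N, if the wrist force passes 120 N, or if a joint passes its speed limit or range.

## Working session

There is one attempt and no reset: what is moved stays moved. The work goes in short steps, Python scripts to look and compute and a tool call to move; the robot and the scene stay as the last step left them, time stands still between calls to the robot, and variables do not carry over. Pictures are saved under pics/ and viewed, at most 10 in all, crops included, and the job is handed in when it is done.

Besides the shell and the picture viewer there is one more tool, called as name(argument=value, ...) on one line, values as JSON. jog_arm: Moves the arm, as the interface text tells. Its arguments: {"type":"object","properties":{"motion":{"type":"array","items":{"type":"number"}},"fingers":{"type":"number"},"grip_force":{"type":"number"}},"required":["motion"]}

```bash
mkdir -p pics
python3 - <<'E'
from cell import status, vision, bot
import cv2
print(status.sense(), bot.tcp_to_grasp)
for n in ["scene","side"]:
    im=vision.camera(n); cv2.imwrite(f"pics/{n}0.png",im[:,:,::-1]); print(n,vision.camera_params(n))
E
```

```text
{'time': 0.0, 'joint_pos': array([-1.24800555,  0.46839188, -0.0116224 ,  1.60364434,  0.00598498,
        1.07138005, -0.05632183]), 'dq': array([-0.00029317,  0.00106643, -0.0008032 , -0.00044744, -0.00179727,
       -0.00067233, -0.00074285]), 'tau': array([ 1.52466131e-03, -5.20554399e+01, -1.19409754e-02, -2.43754971e+01,
       -5.66281902e-02,  1.68658106e-02,  1.57242948e-04]), 'position': array([0.23233541, 0.60642247, 0.21362224]), 'eef_rot': array([ 1.81914431e-01,  9.83313958e-01, -8.87397234e-04, -1.11960058e-04]), 'wrist_force': array([ 0.39176798, -0.52562021, -0.30199004]), 'ft_torque': array([-0.04259023,  0.01305177, -0.04362242]), 'grasp_force': 0.0, 'finger_gap': 1.0016535000267295} 0.0187
scene {'intrinsics': array([[520.96626286,   0.        , 315.07876316],
       [  0.        , 520.96626286, 239.62740385],
       [  0.        ,   0.        ,   1.        ]]), 'R': array([[ 0.1626982 ,  0.98665976,  0.00564068],
       [ 0.57769762, -0.09062356, -0.81120455],
       [-0.79987171,  0.13524013, -0.58473529]]), 't': array([-0.13359544, -0.27081157,  1.57693465])}
side {'intrinsics': array([[476.68404088,   0.        , 321.15905836],
       [  0.        , 476.68404088, 240.79436565],
       [  0.        ,   0.        ,   1.        ]]), 'R': array([[ 0.97603945, -0.21758353,  0.00209871],
       [-0.15343602, -0.69506048, -0.70238759],
       [ 0.1542867 ,  0.68523598, -0.71179159]]), 't': array([-0.54773684,  0.16809414,  0.9889598 ])}
```

View pics/scene0.png

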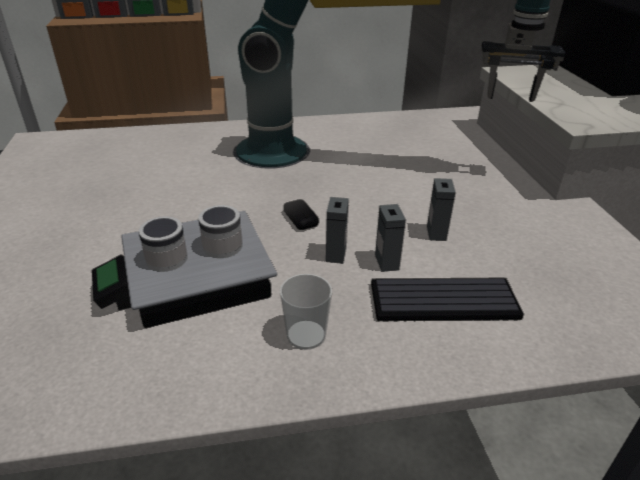

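View pics/side0.png

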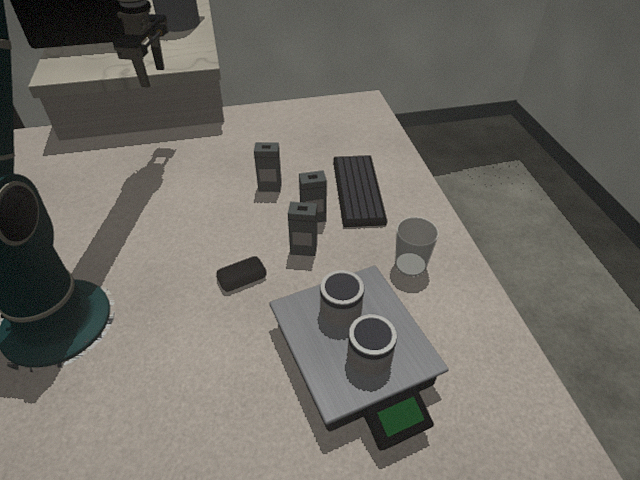

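Run:
```python
import cv2,numpy as np
a=cv2.imread("pics/scene0.png")[170:280,315:465]; b=cv2.imread("pics/side0.png")[135:265,240:340]
cv2.imwrite("pics/z1.png",cv2.convertScaleAbs(np.hstack([cv2.resize(a,(440*150//110,440),interpolation=2)[:, :460],cv2.resize(b,(338,440),interpolation=2)]),alpha=1.6))
a=cv2.imread("pics/scene0.png")[195:325,85:285]
b=cv2.imread("pics/side0.png")[260:450,265:450]
cv2.imwrite("pics/z2.png",np.hstack([cv2.resize(a,(400,260)),cv2.resize(b,(370,380))[:260]]) if 0 else np.hstack([cv2.resize(a,(430,280)),cv2.resize(b,(273,280))]))
```

```text
(no output)
```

View pics/z1.png

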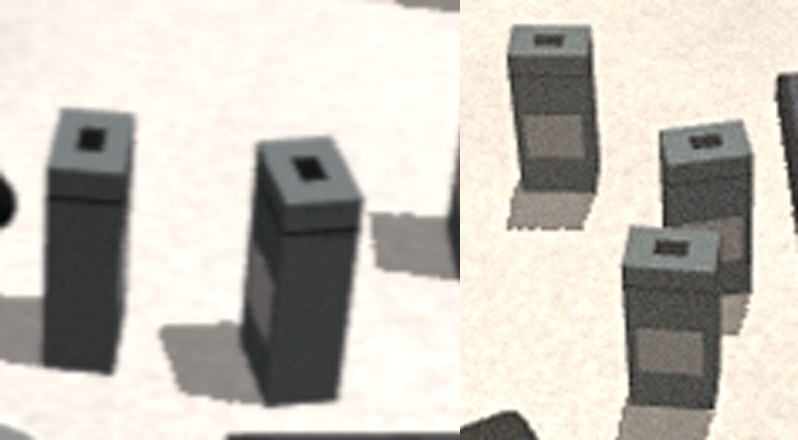

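```bash
cat > h.py <<'E'
import numpy as np, cv2
from cell import status, vision, bot
def ray(p,px,z):
    px=np.atleast_2d(np.array(px,float)); K,R,t=p["intrinsics"],p["R"],np.array(p["t"])
    d=(np.c_[px,np.ones(len(px))]@np.linalg.inv(K).T)@R; c=-R.T@t
    return (c+d*((z-c[2])/d[:,2])[:,None])[:,:2]
E
python3 - <<'E'
from h import *
S=vision.camera_params("side");C=vision.camera_params("scene")
f=lambda L:[((x-460)/3.38+240,y/3.385+135) for x,y in L]
g=lambda L:[(x/4+315,y/4+170) for x,y in L]
def rep(n,q):
    print(n,q.mean(0).round(3),q.round(3).tolist(),"longdir deg",[round(float(np.degrees(np.arctan2(*(b-a)[::-1]))),1) for a,b in ((q[0],q[1]),(q[3],q[2]))])
rep("P side",ray(S,f([(513,27),(590,27),(592,54),(509,56)]),.13))
rep("Q side",ray(S,f([(662,131),(743,122),(751,153),(664,164)]),.13))
rep("R side",ray(S,f([(630,229),(719,230),(717,268),(624,265)]),.13))
rep("R scene",ray(C,g([(62,108),(133,114),(128,174),(49,170)]),.13))
rep("Q scene",ray(C,g([(257,144),(330,137),(362,197),(275,207)]),.13))
rep("plat side",ray(S,[(271,306),(376,267),(447,372),(325,420)],.07))
rep("plat scene",ray(C,[(122,236),(249,216),(273,272),(136,300)],.07))
print("tin side",ray(S,[(342,289),(373,336)],.145),"scene",ray(C,[(220,220),(162,232)],.145))
print("cup",ray(S,[(410,265)],0),"mouse",ray(S,[(241,276)],.01),"cup scene top",ray(C,[(306,290)],.11))
E
```

```text
P side [0.496 0.343] [[0.471, 0.367], [0.528, 0.354], [0.524, 0.319], [0.463, 0.33]] longdir deg [-12.4, -10.0]
Q side [0.584 0.197] [[0.557, 0.216], [0.615, 0.214], [0.613, 0.179], [0.552, 0.18]] longdir deg [-2.1, -1.0]
R side [0.541 0.094] [[0.517, 0.118], [0.574, 0.104], [0.565, 0.069], [0.507, 0.084]] longdir deg [-13.4, -15.2]
R scene [0.543 0.094] [[0.508, 0.084], [0.52, 0.12], [0.576, 0.105], [0.566, 0.066]] longdir deg [71.9, 75.8]
Q scene [0.587 0.195] [[0.559, 0.177], [0.558, 0.216], [0.615, 0.216], [0.617, 0.171]] longdir deg [91.2, 92.5]
plat side [ 0.577 -0.209] [[0.436, -0.109], [0.667, -0.056], [0.716, -0.317], [0.488, -0.354]] longdir deg [13.0, 9.4]
plat scene [ 0.583 -0.202] [[0.498, -0.356], [0.462, -0.09], [0.665, -0.056], [0.706, -0.305]] longdir deg [97.6, 99.2]
tin side [[ 0.56502185 -0.15547172]
 [ 0.59075472 -0.26385427]] scene [[ 0.58366496 -0.14762969]
 [ 0.60776648 -0.25497705]]
cup [[ 0.76966889 -0.00856249]] mouse [[0.38528351 0.03359324]] cup scene top [[ 0.77162421 -0.00826182]]
```

View pics/z2.png

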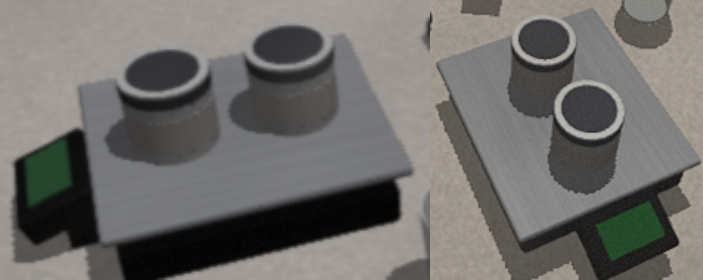

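```bash
cat >> h.py <<'E'
from scipy.spatial.transform import Rotation as Ro
def go(x,y,z,yaw):
    """tool-frame shift (mm) and rotvec to TCP x,y,z with tool y at yaw deg, pointing down"""
    s=status.sense(); R=Ro.from_quat(s["eef_rot"])
    a=np.radians(yaw); Y=np.array([np.cos(a),np.sin(a),0]); Z=np.array([0,0,-1.]); T=Ro.from_matrix(np.c_[np.cross(Y,Z),Y,Z])
    d=R.inv().apply(np.array([x,y,z])-s["position"])*1000; r=(R.inv()*T).as_rotvec()
    y_=R.as_matrix()[:,1]; print("t",round(s["time"],2),"pos",s["position"].round(4),"yaw",round(float(np.degrees(np.arctan2(y_[1],y_[0]))),2),"F",s["wrist_force"].round(2),"grip",s["grasp_force"],s["finger_gap"])
    print("MOVE",d.round(1),r.round(3))
E
python3 -c "
from h import *
go(.496,.343,.2,-11)"
```

```text
t 0.1 pos [0.2324 0.6065 0.2137] yaw 69.03 F [-0.73  1.63  0.43] grip 0.0 1.0024644308491408
MOVE [-340.4 -151.7   14. ] [-1.000e-03  1.000e-03  1.397e+00]
```

jog_arm(motion=[-340,-152,12,0,0,1.397,-340,-152,12,0,0,1.397,-340,-152,12,0,0,1.397,-340,-152,12,0,0,1.397,-340,-152,12,0,0,1.397], fingers=0, grip_force=40)

```text
time: 0.6
position: [0.41, 0.4284, 0.2063]
eef_rot: [0.532, 0.847, -0.0, -0.0]
wrist_force: [1.4, -0.1, -1.1]
finger_gap: 0.997
grasp_force: 0.0
```

```bash
python3 -c "
from h import *
go(.496,.343,.2,-11)"
```

```text
t 0.6 pos [0.41   0.4284 0.2063] yaw 25.72 F [ 1.37 -0.15 -1.14] grip 0.0 0.9974211208433971
MOVE [-114.2   40.4    6.3] [-0.     0.     0.641]
```

jog_arm(motion=[-114,40,6,0,0,0.64,-114,40,6,0,0,0.64,-114,40,6,0,0,0.64,-114,40,6,0,0,0.64,-114,40,6,0,0,0.64])

```text
time: 1.1
position: [0.4957, 0.3439, 0.2]
eef_rot: [0.772, 0.636, -0.0, 0.0]
wrist_force: [0.2, -0.0, -0.7]
finger_gap: 1.002
grasp_force: 0.0
```

Run:
```python
from h import *
go(.496,.343,.092,-11)
p=vision.camera_params("wrist"); im=vision.camera("wrist"); cv2.imwrite("pics/w1.png",im[:,:,::-1])
np.save("w1.npy",p,allow_pickle=True)
```

```text
t 1.1 pos [0.4957 0.3439 0.2   ] yaw -10.98 F [ 0.23 -0.01 -0.74] grip 0.0 1.0017050368445828
MOVE [ -0.8   0.5 108. ] [-0.     0.001  0.   ]
```

View pics/w1.png

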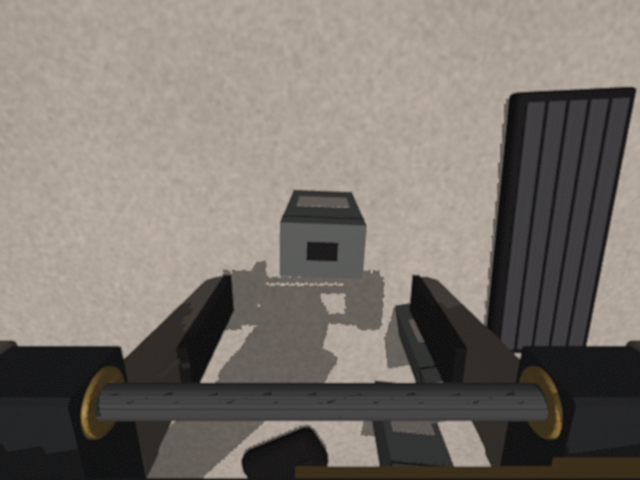

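The picture shows box P's lid, with corners at about (281,221), (364,223), (364,278) and (281,276), lying centrally between the fingers.

Run:
```python
from h import *
p=np.load("w1.npy",allow_pickle=True).item()
q=ray(p,[(281,221),(364,223),(364,278),(281,276)],.13); print(q.round(3),q.mean(0))
go(*q.mean(0),.092,-11)
```

```text
[[0.472 0.37 ]
 [0.527 0.357]
 [0.521 0.317]
 [0.463 0.33 ]] [0.4957358  0.34337114]
t 1.15 pos [0.4952 0.3446 0.2   ] yaw -10.87 F [ 0.05  0.49 -0.13] grip 0.0 0.9995294013612152
MOVE [ -1.    0.8 108. ] [-0.     0.001  0.002]
```

jog_arm(motion=[-1,1,40,0,0,0.03,-1,1,80,0,0,0.03,-1,1,108,0,0,0.03,-1,1,108,0,0,0.03,-1,1,108,0,0,0.03])

```text
time: 1.65
position: [0.496, 0.3442, 0.0927]
eef_rot: [0.779, 0.627, -0.0, 0.0]
wrist_force: [-0.2, -0.7, 0.2]
finger_gap: 1.005
grasp_force: 0.0
```

jog_arm(motion=[0,0,0,0,0,0,0,0,0,0,0,0,0,0,0,0,0,0,0,0,0,0,0,0,0,0,0,0,0,0], fingers=1, grip_force=30)

```text
time: 2.15
position: [0.4963, 0.3445, 0.0933]
eef_rot: [0.779, 0.627, 0.001, -0.0]
wrist_force: [-0.2, 0.5, 4.3]
finger_gap: 0.653
grasp_force: 29.9
```

jog_arm(motion=[0,0,-5,0,0,0,0,0,-15,0,0,0,0,0,-15,0,0,0,0,0,-15,0,0,0,0,0,-15,0,0,0])

```text
time: 2.65
position: [0.4957, 0.344, 0.1073]
eef_rot: [0.779, 0.627, -0.0, -0.0]
wrist_force: [-0.1, -0.1, -3.1]
finger_gap: 0.657
grasp_force: 29.9
```

jog_arm(motion=[0,0,0,0,0,0,0,0,0,0,0,0,0,0,0,0,0,0])

```text
time: 2.95
position: [0.4958, 0.3441, 0.1074]
eef_rot: [0.779, 0.627, -0.0, 0.0]
wrist_force: [-0.3, 1.0, -3.1]
finger_gap: 0.649
grasp_force: 29.9
```

jog_arm(motion=[0,0,0,0,0,0])

```text
time: 3.05
position: [0.4959, 0.3441, 0.1074]
eef_rot: [0.779, 0.627, -0.0, 0.0]
wrist_force: [1.0, -0.5, -2.1]
finger_gap: 0.651
grasp_force: 29.9
```

jog_arm(motion=[0,0,8,0,0,0,0,0,12,0,0,0,0,0,14,0,0,0,0,0,14.5,0,0,0,0,0,14.5,0,0,0])

```text
time: 3.55
position: [0.4954, 0.344, 0.0933]
eef_rot: [0.779, 0.627, -0.001, -0.0]
wrist_force: [-2.8, -2.1, 4.2]
finger_gap: 0.653
grasp_force: 29.9
```

jog_arm(motion=[0,0,0,0,0,0,0,0,0,0,0,0,0,0,0,0,0,0,0,0,0,0,0,0,0,0,0,0,0,0], fingers=0)

```text
time: 4.05
position: [0.496, 0.3442, 0.093]
eef_rot: [0.779, 0.627, 0.0, 0.0]
wrist_force: [0.4, -0.9, 0.1]
finger_gap: 0.995
grasp_force: 0.0
```

jog_arm(motion=[0,0,-40,0,0,0,0,0,-80,0,0,0,0,0,-100,0,0,0,0,0,-100,0,0,0,0,0,-100,0,0,0])

```text
time: 4.55
position: [0.4956, 0.3442, 0.1928]
eef_rot: [0.779, 0.627, 0.0, -0.0]
wrist_force: [0.2, 0.5, -1.2]
finger_gap: 1.007
grasp_force: 0.0
```

```bash
python3 -c "
from h import *
go(.5855,.196,.195,-1.5)"
```

```text
t 4.55 pos [0.4956 0.3442 0.1928] yaw -12.31 F [ 0.22  0.45 -1.19] grip 0.0 1.0071219349133589
MOVE [-125.6  119.4   -2.3] [-0.    -0.    -0.189]
```

jog_arm(motion=[-126,119,-2,0,0,-0.19,-126,119,-2,0,0,-0.19,-126,119,-2,0,0,-0.19,-126,119,-2,0,0,-0.19,-126,119,-2,0,0,-0.19])

```text
time: 5.05
position: [0.5865, 0.1899, 0.1932]
eef_rot: [0.719, 0.695, -0.002, 0.001]
wrist_force: [0.2, -0.4, 0.2]
finger_gap: 1.001
grasp_force: 0.0
```

jog_arm(motion=[0,0,40,0,0,0,0,0,80,0,0,0,0,0,102,0,0,0,0,0,102,0,0,0,0,0,102,0,0,0])

```text
time: 5.55
position: [0.5844, 0.1965, 0.0923]
eef_rot: [0.715, 0.699, -0.001, -0.0]
wrist_force: [-0.3, -0.5, 0.2]
finger_gap: 1.001
grasp_force: 0.0
```

jog_arm(motion=[0,0,0,0,0,0,0,0,0,0,0,0,0,0,0,0,0,0,0,0,0,0,0,0,0,0,0,0,0,0], fingers=1)

```text
time: 6.05
position: [0.5854, 0.1959, 0.0938]
eef_rot: [0.716, 0.698, 0.0, -0.0]
wrist_force: [-1.0, 0.4, 3.9]
finger_gap: 0.653
grasp_force: 29.9
```

jog_arm(motion=[0,0,-5,0,0,0,0,0,-15,0,0,0,0,0,-15,0,0,0,0,0,-15,0,0,0,0,0,-15,0,0,0])

```text
time: 6.55
position: [0.5848, 0.1956, 0.1076]
eef_rot: [0.716, 0.698, -0.0, -0.0]
wrist_force: [-0.3, -0.7, -7.3]
finger_gap: 0.654
grasp_force: 29.9
```

jog_arm(motion=[0,0,0,0,0,0,0,0,0,0,0,0,0,0,0,0,0,0])

```text
time: 6.85
position: [0.5852, 0.1956, 0.1078]
eef_rot: [0.716, 0.698, -0.0, -0.0]
wrist_force: [-0.2, -0.1, -6.7]
finger_gap: 0.652
grasp_force: 29.9
```

jog_arm(motion=[0,0,0,0,0,0])

```text
time: 6.95
position: [0.5852, 0.1957, 0.108]
eef_rot: [0.716, 0.698, -0.0, -0.0]
wrist_force: [-0.0, 0.1, -5.8]
finger_gap: 0.661
grasp_force: 29.9
```

jog_arm(motion=[0,0,-40,0,0,0,0,0,-80,0,0,0,0,0,-120,0,0,0,0,0,-155,0,0,0,0,0,-155,0,0,0])

```text
time: 7.45
position: [0.5885, 0.1963, 0.2688]
eef_rot: [0.716, 0.698, 0.005, 0.002]
wrist_force: [0.8, 0.5, -7.7]
finger_gap: 0.654
grasp_force: 30.0
```

Run:
```python
from h import *
a=cv2.imread("pics/side0.png");b=cv2.imread("pics/scene0.png")
S=vision.camera_params("side");C=vision.camera_params("scene")
def ell(im,x,y,r):
    # bright ring: outer contour of near-white pixels
    c=im[y-r:y+r,x-r:x+r].min(2); m=(c>150).astype(np.uint8)
    cs,_=cv2.findContours(m,cv2.RETR_EXTERNAL,cv2.CHAIN_APPROX_NONE); k=max(cs,key=lambda c:cv2.boundingRect(c)[2])
    e=cv2.fitEllipse(cv2.convexHull(k)); return np.array(e[0])+[x-r,y-r],e[1]
P=lambda p:p["intrinsics"]@np.c_[p["R"],p["t"]]
for s,c in (((342,287),(220,220)),((373,335),(162,231))):
    es,ec=ell(a,*s,32),ell(b,*c,32); print(es,ec)
    X=cv2.triangulatePoints(P(S),P(C),es[0].reshape(2,1),ec[0].reshape(2,1)); print((X[:3]/X[3]).ravel().round(4))
for s,c in (((271,306),(249,216)),((376,267),(273,272)),((447,372),(136,300)),((325,420),(122,236))):
    pass
s=np.array([(271,306),(376,267),(447,372),(325,420)],float).T
for c in ([(249,216),(273,272),(136,300),(122,236)],):
    X=cv2.triangulatePoints(P(S),P(C),s,np.array(c,float).T); print((X[:3]/X[3]).T.round(3))
```

```text
(array([341.68928719, 286.35563469]), (33.18280029296875, 42.41865921020508)) (array([218.60316086, 201.45354366]), (46.711463928222656, 71.72600555419922))
[ 0.559  -0.1537  0.1656]
(array([372.64119148, 333.81400681]), (39.09025192260742, 46.92249298095703)) (array([157.30374336, 216.85701561]), (39.885066986083984, 58.69595718383789))
[ 0.5854 -0.2653  0.1622]
[[ 0.436 -0.091  0.051]
 [ 0.667 -0.056  0.071]
 [ 0.713 -0.31   0.072]
 [ 0.49  -0.356  0.067]]
```

Run:
```python
import cv2,numpy as np
a=cv2.imread("pics/scene0.png")[200:280,130:250]; b=cv2.imread("pics/side0.png")[265:395,315:401]
a=cv2.resize(a,None,fx=4,fy=4,interpolation=2); b=cv2.resize(b,None,fx=3.6,fy=3.6,interpolation=2)
o=np.zeros((468,790,3),np.uint8); o[:320,:480]=a; o[:,480:480+b.shape[1]]=b[:468]
cv2.imwrite("pics/z3.png",cv2.convertScaleAbs(o,alpha=1.3))
```

```text
(no output)
```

View pics/z3.png

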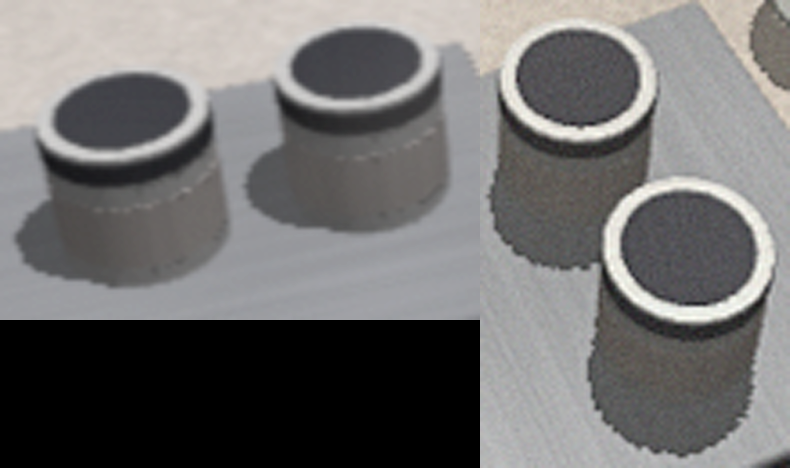

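Run:
```python
from h import *
S=vision.camera_params("side");C=vision.camera_params("scene")
P=lambda p:p["intrinsics"]@np.c_[p["R"],p["t"]]
s=np.array([(341.9,286.1),(372.9,333.75)]);c=np.array([(218.75,215.9),(160.5,227.75)])
X=cv2.triangulatePoints(P(S),P(C),s.T,c.T);print((X[:3]/X[3]).T.round(4))
t1=ray(S,s,.145);t2=ray(C,c,.145);print(t1,t2)
m=(t1+t2)/2;print("mid",m.mean(0));d=m[0]-m[1];yaw=np.degrees(np.arctan2(-d[0],d[1]));print("yaw",yaw,"dist",np.hypot(*d))
a=np.radians(11.5);u=np.array([np.cos(a),np.sin(a)])
st=m.mean(0)-u*.078;print("start",st);go(*st,.263,11.5)
```

```text
[[ 0.5669 -0.1493  0.1444]
 [ 0.592  -0.259   0.1443]]
[[ 0.56651947 -0.14886927]
 [ 0.59188454 -0.25957001]] [[ 0.56870967 -0.14979527]
 [ 0.59300573 -0.25877431]]
mid [ 0.58002985 -0.20425222]
yaw 12.738257730001566 dist 0.11261154181089335
start [ 0.50359572 -0.21980291]
t 7.45 pos [0.5885 0.1963 0.2688] yaw -1.46 F [ 0.81  0.45 -7.67] grip 29.953848849982023 0.6537339311972848
MOVE [-418.2  -74.3    3. ] [ 0.011 -0.004 -0.226]
```

jog_arm(motion=[-210,-40,0,0,0,-0.12,-210,-40,0,0,0,-0.12,-210,-40,0,0,0,-0.12,-210,-40,0,0,0,-0.12,-210,-40,0,0,0,-0.12])

```text
time: 7.95
position: [0.5372, -0.0209, 0.2616]
eef_rot: [0.676, 0.737, -0.002, 0.0]
wrist_force: [0.6, -0.9, -6.8]
finger_gap: 0.65
grasp_force: 30.0
```

```bash
python3 -c "
from h import *
go(.5037,-.2202,.25,12)"
```

```text
t 7.95 pos [ 0.5372 -0.0209  0.2616] yaw 4.94 F [ 0.63 -0.95 -6.79] grip 29.999437294900417 0.6495201817196119
MOVE [-195.7  -50.5   12.4] [-0.004  0.003 -0.123]
```

jog_arm(motion=[-50,-13,3,0,0,-0.03,-100,-26,6,0,0,-0.06,-150,-38,9,0,0,-0.1,-196,-51,10,0,0,-0.123,-196,-51,10,0,0,-0.123])

```text
time: 8.45
position: [0.5039, -0.222, 0.2519]
eef_rot: [0.63, 0.776, -0.003, 0.001]
wrist_force: [-0.2, -0.8, -7.0]
finger_gap: 0.649
grasp_force: 30.0
```

jog_arm(motion=[0,0,0,0,0,0,0,0,0,0,0,0])

```text
time: 8.65
position: [0.5076, -0.2117, 0.2518]
eef_rot: [0.626, 0.78, 0.0, -0.001]
wrist_force: [-0.0, 1.0, -7.6]
finger_gap: 0.65
grasp_force: 30.0
```

Run:
```python
from h import *
go(.5037,-.2202,.167,12)
im=vision.camera("wrist")
b=vision.camera("side"); cv2.imwrite("pics/c1.png",np.hstack([cv2.resize(im,(400,300)),cv2.resize(b[220:460,200:460],(325,300))])[:,:,::-1])
```

```text
t 8.65 pos [ 0.5076 -0.2117  0.2518] yaw 12.54 F [-0.01  1.05 -7.56] grip 29.9985483661294 0.650092224831096
MOVE [-7.6 -5.5 84.8] [-0.001 -0.002  0.009]
```

View pics/c1.png

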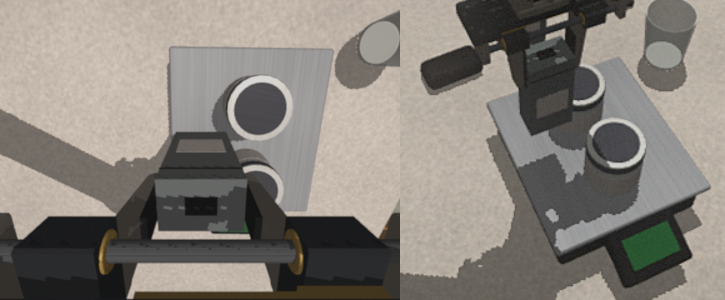

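Run:
```python
from h import *
p=vision.camera_params("wrist"); z=status.sense()["position"][2]
b=ray(p,[(201.5*1.6,206*1.6)],z+.0365)[0]; t=ray(p,[(259.5*1.6,106.5*1.6)],.145)[0]
print("box",b,"tinL",t)
a=np.radians(12);u=np.array([np.cos(a),np.sin(a)]);print("box-tcp",b-status.sense()["position"][:2])
go(.5037,-.2202,.167,12)
```

```text
box [ 0.50801767 -0.20934571] tinL [ 0.56632818 -0.14600793]
box-tcp [-0.0001007   0.00188256]
t 8.75 pos [ 0.5081 -0.2112  0.2523] yaw 12.65 F [-1.11  0.11 -6.51] grip 29.998454824090004 0.6506695484455663
MOVE [-7.9 -6.2 85.3] [-0.001 -0.001  0.011]
```

jog_arm(motion=[-8.5,-6,30,0,0,0.01,-8.5,-6,60,0,0,0.01,-8.5,-6,75,0,0,0.01,-8.5,-6,84,0,0,0.01,-8.5,-6,84,0,0,0.01])

```text
time: 9.25
position: [0.5039, -0.2219, 0.1683]
eef_rot: [0.629, 0.777, -0.0, -0.001]
wrist_force: [0.0, -0.1, -6.3]
finger_gap: 0.648
grasp_force: 30.0
```

Run:
```python
from h import *
go(.580,-.205,.166,12)
```

```text
t 9.25 pos [ 0.5039 -0.2219  0.1683] yaw 12.0 F [ 0.04 -0.06 -6.32] grip 29.998215548694134 0.6481406231376143
MOVE [ 0.7 78.   2.3] [-0.001 -0.001  0.   ]
```

jog_arm(motion=[0.5,5,2,0,0,0,0.5,11,3,0,0,0,0.5,17,3,0,0,0,0.5,23,3,0,0,0,0.5,28,3,0,0,0])

```text
time: 9.75
position: [0.5321, -0.2163, 0.1663]
eef_rot: [0.63, 0.777, 0.0, 0.0]
wrist_force: [0.7, -0.5, -6.7]
finger_gap: 0.652
grasp_force: 30.0
```

jog_arm(motion=[0,4,0,0,0,0,0,8,0,0,0,0,0,12,0,0,0,0,0,16,0,0,0,0,0,20,0,0,0,0])

```text
time: 10.25
position: [0.551, -0.2122, 0.1659]
eef_rot: [0.63, 0.777, 0.0, -0.0]
wrist_force: [-0.9, -0.2, -7.1]
finger_gap: 0.651
grasp_force: 30.0
```

jog_arm(motion=[0,4,0,0,0,0,0,8,0,0,0,0,0,12,0,0,0,0,0,16,0,0,0,0,0,20,0,0,0,0])

```text
time: 10.75
position: [0.5706, -0.2082, 0.1661]
eef_rot: [0.63, 0.777, 0.0, -0.0]
wrist_force: [-0.8, 0.1, -5.8]
finger_gap: 0.65
grasp_force: 30.0
```

Run:
```python
from h import *
go(.580,-.205,.166,12)
a=vision.camera("scene")[185:305,100:280];im=vision.camera("wrist")
cv2.imwrite("pics/c2.png",np.hstack([cv2.resize(a,(450,300)),cv2.resize(im[:,120:600],(300,300))])[:,:,::-1])
```

```text
t 10.75 pos [ 0.5706 -0.2082  0.1661] yaw 11.92 F [-0.8   0.07 -5.79] grip 29.999183267354965 0.6495397613420509
MOVE [1.2 9.8 0.1] [ 0.    -0.    -0.001]
```

View pics/c2.png

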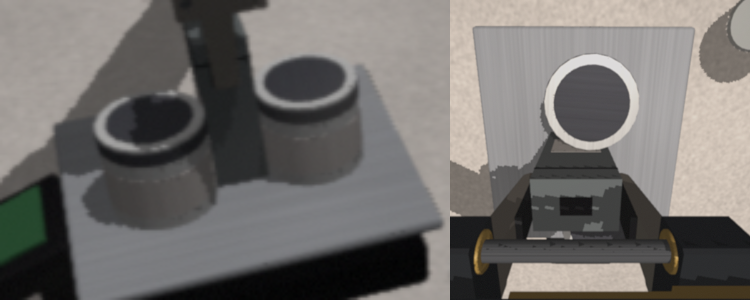

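Run:
```python
from h import *
p=vision.camera_params("wrist"); C=vision.camera_params("scene");z=status.sense()["position"][2]
b=ray(p,[(321.6,329.6)],z+.0365)[0]; tl=ray(p,[(347.2,163.2)],.145)[0]
q=ray(C,[(222,216),(162,232.5)],.145)
a=np.radians(12);M=np.array([[np.cos(a),np.sin(a)],[-np.sin(a),np.cos(a)]])
print("box",b,"tinL",tl,"scene L,R",q)
for t in (tl,*q): print((M@(t-b)).round(4))
```

```text
box [ 0.5708631  -0.20613125] tinL [ 0.57099374 -0.14174237] scene L,R [[ 0.5700456  -0.14354492]
 [ 0.60943005 -0.25485982]]
[0.0135 0.063 ]
[0.0122 0.0614]
[ 0.0276 -0.0557]
```

jog_arm(motion=[0,4,0,0,0,0,0,8,0,0,0,0,0,12,0,0,0,0,0,16,0,0,0,0,0,18,0,0,0,0])

```text
time: 11.35
position: [0.5886, -0.2044, 0.1661]
eef_rot: [0.63, 0.777, 0.0, 0.0]
wrist_force: [-0.9, -0.4, -6.6]
finger_gap: 0.654
grasp_force: 30.0
```

jog_arm(motion=[0,0,0.5,0,0,0,0,0,1,0,0,0,0,0,1.5,0,0,0,0,0,1.5,0,0,0])

```text
time: 11.75
position: [0.5881, -0.2045, 0.1647]
eef_rot: [0.63, 0.777, 0.0, 0.0]
wrist_force: [1.4, -0.3, -6.7]
finger_gap: 0.649
grasp_force: 30.0
```

Run:
```python
from h import *
go(.588,-.204,.164,12)
a=vision.camera("scene")[185:305,100:280];im=vision.camera("side")
cv2.imwrite("pics/c3.png",np.hstack([cv2.resize(a,(480,320)),cv2.resize(im[250:410,280:440],(320,320))])[:,:,::-1])
```

```text
t 11.75 pos [ 0.5881 -0.2045  0.1647] yaw 11.91 F [ 1.43 -0.3  -6.75] grip 29.99808356165886 0.648583378351783
MOVE [0.5 0.  0.7] [ 0.001  0.    -0.002]
```

View pics/c3.png

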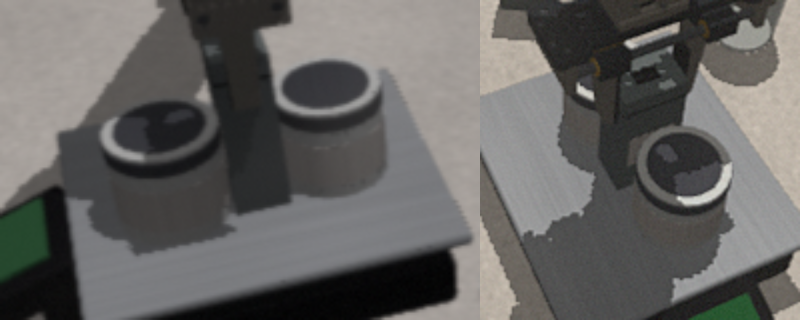

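jog_arm(motion=[0,0,0.5,0,0,0,0,0,1,0,0,0,0,0,1.2,0,0,0,0,0,1.2,0,0,0])

```text
time: 12.25
position: [0.588, -0.2045, 0.1638]
eef_rot: [0.63, 0.777, 0.0, 0.0]
wrist_force: [-0.6, 2.0, -2.1]
finger_gap: 0.648
grasp_force: 30.0
```

jog_arm(motion=[0,0,0,0,0,0,0,0,0,0,0,0])

```text
time: 12.45
position: [0.5879, -0.2046, 0.1635]
eef_rot: [0.63, 0.777, 0.0, 0.0]
wrist_force: [-0.5, 1.6, -1.4]
finger_gap: 0.652
grasp_force: 30.0
```

jog_arm(motion=[0,0,0,0,0,0,0,0,0,0,0,0,0,0,0,0,0,0,0,0,0,0,0,0,0,0,0,0,0,0], fingers=0)

```text
time: 12.95
position: [0.5879, -0.2047, 0.1634]
eef_rot: [0.63, 0.777, 0.0, 0.0]
wrist_force: [-0.1, -0.3, 0.2]
finger_gap: 0.998
grasp_force: 0.0
```

jog_arm(motion=[0,0,-20,0,0,0,0,0,-50,0,0,0,0,0,-85,0,0,0,0,0,-120,0,0,0,0,0,-120,0,0,0])

```text
time: 13.45
position: [0.5902, -0.206, 0.2887]
eef_rot: [0.63, 0.777, 0.002, 0.004]
wrist_force: [0.5, -0.5, -0.0]
finger_gap: 1.001
grasp_force: 0.0
```

jog_arm(motion=[50,-40,0,0,0,0,100,-80,0,0,0,0,150,-120,0,0,0,0,200,-130,0,0,0,0,200,-130,0,0,0,0])

```text
time: 13.95
position: [0.4171, -0.034, 0.2828]
eef_rot: [0.63, 0.777, 0.0, -0.0]
wrist_force: [0.5, 1.8, -0.2]
finger_gap: 1.0
grasp_force: 0.0
```

Run:
```python
from h import *
go(.588,-.204,.164,12)
a=vision.camera("scene");b=vision.camera("side")
o=np.zeros((580,800,3),np.uint8)
o[:320,:480]=cv2.resize(a[185:305,100:280],(480,320));o[:320,480:]=cv2.resize(b[250:410,280:440],(320,320))
o[320:560,:320]=cv2.resize(a,(320,240));o[320:560,330:650]=cv2.resize(b,(320,240))
cv2.imwrite("pics/c4.png",cv2.convertScaleAbs(o[:,:,::-1],alpha=1.3))
cv2.imwrite("pics/f_scene.png",a[:,:,::-1]);cv2.imwrite("pics/f_side.png",b[:,:,::-1])
```

```text
t 13.95 pos [ 0.4171 -0.034   0.2828] yaw 11.95 F [ 0.5   1.77 -0.19] grip 0.0 1.00016831944183
MOVE [-201.8  132.   118.6] [-0.    -0.001 -0.001]
```

View pics/c4.png

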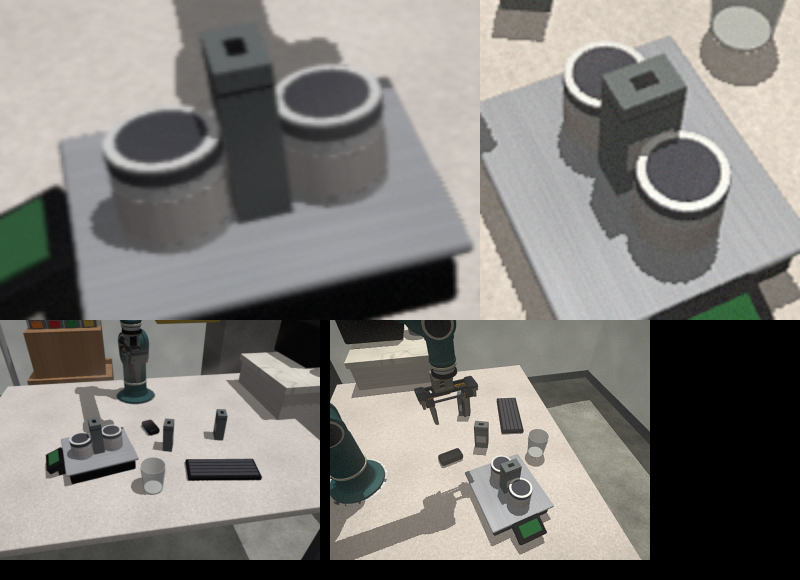

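Run:
```python
from h import *
S=vision.camera_params("side");C=vision.camera_params("scene")
P=lambda p:p["intrinsics"]@np.c_[p["R"],p["t"]]
s=np.array([(342,289),(381,336),(362.5,290)]);c=np.array([(223,219.9),(161.1,236.4),(187.7,202.25)])
X=cv2.triangulatePoints(P(S),P(C),s.T,c.T);X=(X[:3]/X[3]).T;print(X.round(4))
a=np.radians(12);M=np.array([[np.cos(a),np.sin(a)],[-np.sin(a),np.cos(a)]])
print(((X[:2,:2]-X[2,:2])@M.T).round(4))
```

```text
[[ 0.5674 -0.1438  0.1328]
 [ 0.6067 -0.2591  0.134 ]
 [ 0.5873 -0.2021  0.1926]]
[[-0.0073  0.0611]
 [ 0.0072 -0.0598]]
```

```bash
python3 -c "
from cell import job_done
print(job_done())"
```

```text
the job is handed in; nothing more can be done
None
```

Handed in at about 14 s: the heaviest box (about 0.67 kg by wrist force) stands upright on the scale with a tin against each broad side (tin centres about 60 and 61 mm from the box's, 60 is touching). The tin tops sit about 1 cm lower, so the platform has sunk. The other two boxes stand on the bench (one weighed about 0.28 kg, the third not lifted), and the last pictures show the cup, keyboard and mouse undisturbed.

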